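Index the sampler carousel by one tube and set its brake

ROBOT

A 7-joint arm with a two-finger parallel gripper is mounted at the origin on the work surface. World frame = base frame: x ahead of the robot, y to its left, z up, the work surface at z = 0. Lengths are in m, angles in rad, forces in N, time in s.
With the tool pointing down it reaches from about 0.4 to 0.85 m from the base axis. Payload 10.4 kg.
Tool frame: the origin (TCP) lies on the centre line of the jaws, within the pads' length; the fingertips stand r.tip_extent ahead of it and the grasp point (between the pads) lies 3 mm ahead of it (r.tip_extent is the distance from the TCP to the fingertips, in m); z points along the fingers, y is the direction in which the jaws open and shut (so a half turn about z gives the same grasp; the last joint's range is limited). The gripper opens to 87 mm and grips with 3 to 60 N. Pads are 19 mm wide; open, the fingers measure 117 mm over their backs; the gripper's body (75 mm by 190 mm) begins 51 mm behind the grasp point.
Start: joints at [1.231, 0.332, -0.065, 1.46, 0.022, 1.35, -0.088], TCP at [0.195, -0.594, 0.245] pointing down, gripper open.
Joint ranges: [-2.6, 2.6], [-0.5, 2.12], [-1.47, 1.34], [0.16, 2.42], [-1.27, 4.41], [0.06, 2.06], [-2.6, 2.6]. Speed limits (rad/s): [2.22, 2.22, 2.79, 2.79, 3.14, 3.14, 3.14].

INTERFACE

Orientations are given as a unit quaternion [x, y, z, w].
In Python, from bench import r gives the robot as it stands. The module is installed in compiled form; this text tells all that it offers.
- The arm moves only by the shell command python3 -m jog 'ROWS' [FORCE]. ROWS is JSON, a list of rows, each a list of 5 numbers: the shift along the tool's x, y, z in cm, then the turn about the tool's z in rad, then the closure, from 0 (fully open) to 1 (shut). A call has exactly 10 rows; each row shifts and turns the pose as measured when the row begins, along the tool's axes as they then stand; what a row does not reach is not made up. A row lasts 1/10 s, in which the tool goes at most 50 mm and 8.59 degrees, less where a joint would pass 70% of its speed; a pose out of reach is approached as far as the arm can. A call with a gripper value outside its range is refused whole. The fingers move at their own pace and stop on an object; FORCE is the grip in N (left out, the last holds). Time passes only in rows, so rows that do not move let the fingers close, or fill a call up. It gives the time, the measured TCP pose, the force and the opening at its end, in the units of the state.
- r.read_state(): the state, without advancing time (a new reading comes with each control period).
- r.camera(name): name is "side" or "top" or "wrist"; returns a dict with "pixels" (420x560x3 uint8, red, green, blue), "fx", "fy", "cx", "cy" (pixels), "camera_from_world" (4x4, takes a point from world to camera coordinates). Camera axes: x right, y up, looking along -z (the intrinsics and any distortion apply to the point x, -y, -z); pixel columns grow to the right and rows downward; lengths in m; the calibration is good to about 2 mm. A picture is of the moment at which its call begins. There is no depth.
- r.close_job(): hands the job in, once; it reports no verdict.
The state is a dict: "time": time; "joint_positions": joint angles; "joint_vel": joint speeds; "joint_torque": joint torques, N m; "ee_pos": TCP position; "eef_rot": TCP orientation; "ft_force": force on the tool from outside, world axes, zero at the start; "torque": the same for the moment, N m; "width": finger opening in m.
Only numpy, scipy, OpenCV 4.12 (cv2) and the standard library are available. Lean on these libraries where they do the work, as an engineer would, in place of code of your own. Each camera call takes 0.05 s, during which the arm holds its last target. There are 200 camera calls.

TASK

Move the sampler's carousel on by one tube: with the fingertips, gently push the hand wheel round by its upright handle, clockwise seen from above, through exactly one full turn, so that the handle stops where it started. Then, as gently, push the brake lever beside the wheel over past upright, until it clearly leans the other way, towards the carousel's end of the base plate, and leave it there. Only push, do not grip anything, and leave all the other things where they are.

Things in the scene. Friction and masses are not known exactly. Their poses are not given: they have to be found in the camera images.
- sampler: Fixed assembly on an aluminium plate (x -130 to 370, y -140 to 240 mm, 12 mm thick). Origin: at table level under the hand wheel's axis; yaw up to 0.35 rad. Its +x points from the wheel to the carousel (roughly away from the robot), +y (left) to the brake lever. White gearbox under the wheel: 130 x 130 mm, 78 mm high. Behind the carousel, from x 265 mm on, a probe arm 185 mm high.
- wheel (a joint): Turn of the hand wheel about its vertical axis, rad; grows clockwise seen from above; 0 = handle on the sampler's -x side of the hub. Starts anywhere from -2.5 to 2.5, can go on to 12. One full turn is 6.283 and moves the geared carousel on by one tube (30 degrees). Friction (0.12 N m, about 2 N at the handle) makes the wheel stay where it is left.
- wheel_handle (a point): Centre of the top of the wheel's handle: an upright black pin, 20 mm in diameter, that turns with the wheel, standing 53 mm clear of the rim at the end of one of three spokes, 75 mm from the wheel axis, its top 165 mm above the table. The wheel is horizontal: a black rim of 75 mm radius, 14 mm thick, its top 112 mm above the table.
- wheel_hub (a point): Centre of the top of the wheel's hub, on the wheel axis, 114 mm above the table; the wheel turns about the vertical line through it. The hub is 36 mm across.
- brake (a joint): Swing of the carousel's brake lever, rad: 0 = released, leaning 0.7 rad from upright towards the sampler's -x side; 0.7 = upright; 1.4 = hard stop, leaning 0.7 rad to the +x side. The brake is on when it leans at least 0.3 rad to the +x side (1.0); there is no need to drive it against the stop. Starts from 0 to 0.1. Friction (about 1 N at the ball) makes it stay where it is left.
- brake_tip (a point): Centre of the black ball (26 mm across) on the brake lever, a steel rod 10 mm thick, 90 mm from pivot to ball centre. Pivot: x 20, y 190 mm in the sampler's frame, 64 mm above the table; it swings in the vertical plane along the sampler's x axis. The ball's centre is 133 mm up and 58 mm to the -x side of the pivot when released, 154 mm up when upright. The block below it is 67 mm high.
- carousel_hub (a point): Centre of the top of the carousel's black hub, 92 mm above the table. The white carousel is 210 mm across and carries 12 clear tubes in a ring, their tops 118 mm above the table; nothing on it needs to be touched.
- reagent_bottle: Bystander: small amber bottle, 44 mm across, 85 mm high, standing on the base plate to the left of the carousel. Origin: centre of its underside.
- cap_jar: Bystander: small white jar, 48 mm across, 50 mm high, standing on the base plate to the right of the wheel. Origin: centre of its underside.
- screwdriver: Bystander: screwdriver with a black handle, 180 mm long, 26 mm thick, lying along its x axis on the table to the right. Origin: middle of its length, at the table.
- wipes_box: Bystander: cardboard box 120 x 115 x 85 mm on the table to the left. Origin: centre of its underside.
- mug: Bystander: white mug, 80 mm across, 90 mm high, on the table to the left. Origin: centre of its underside.
- wrench: Bystander: steel wrench, 170 mm long, 8 mm thick, lying along its x axis on the table to the near left. Origin: middle of its length, at the table.
- vial_tray: Bystander: grey divided tray 140 x 100 x 35 mm on the table to the right. Origin: centre of its underside.

How it is judged:
By the outcome, as a careful person would: the job done as asked, in the order asked, and still so for the second after the job is handed in, with the robot touching nothing.
It also fails if it takes over 67 s, if anything falls off the work surface, if the arm or the gripper's body presses on something with over 40 N, if the wrist force passes 120 N, or if a joint passes its speed limit or range.

## Working session

There is one attempt and no reset: what is moved stays moved. The work goes in short steps, Python scripts to look and compute and a shell command to move; the robot and the scene stay as the last step left them, time stands still between calls to the robot, and variables do not carry over. Pictures are saved under pics/ and viewed, about 8 in all and at most 12, crops included, and the job is handed in when it is done.

```bash
mkdir -p pics
python3 - <<'E'
from bench import r
import cv2,pickle
s=r.read_state();print(s['time'],s['ee_pos'],s['eef_rot'],r.tip_extent,s['width'])
d={}
for n in("top","side"):
    c=r.camera(n);d[n]=c;cv2.imwrite(f"pics/{n}0.png",cv2.resize(c['pixels'][:,:,::-1],(784,588),interpolation=cv2.INTER_CUBIC))
    print(n,{k:v for k,v in c.items() if k!='pixels'})
pickle.dump(d,open('d.pkl','wb'))
E
```

```text
0.0 [ 0.19459213 -0.59354604  0.24375408] [ 9.87478465e-01  1.57752204e-01 -1.39772018e-04 -7.10160031e-04] 0.022 0.08654753463642312
top {'fx': 460.9898502799391, 'fy': 460.9898502799391, 'cx': 280.1314533744137, 'cy': 205.24182365545752, 'camera_from_world': array([[ 0.0218992 , -0.99974924,  0.00467728, -0.00613018],
       [ 0.99709954,  0.02218177,  0.07280438, -0.55372795],
       [-0.07288987,  0.00306936,  0.99733527, -1.4458079 ],
       [ 0.        ,  0.        ,  0.        ,  1.        ]])}
side {'fx': 509.77742279340526, 'fy': 509.77742279340526, 'cx': 269.70056271883305, 'cy': 211.09801991459423, 'camera_from_world': array([[ 0.89655257, -0.44286478, -0.00801729, -0.4663426 ],
       [ 0.28665918,  0.56633524,  0.77271658, -0.26705153],
       [-0.33766849, -0.69507926,  0.63470057, -1.54605073],
       [ 0.        ,  0.        ,  0.        ,  1.        ]])}
```

View pics/top0.png

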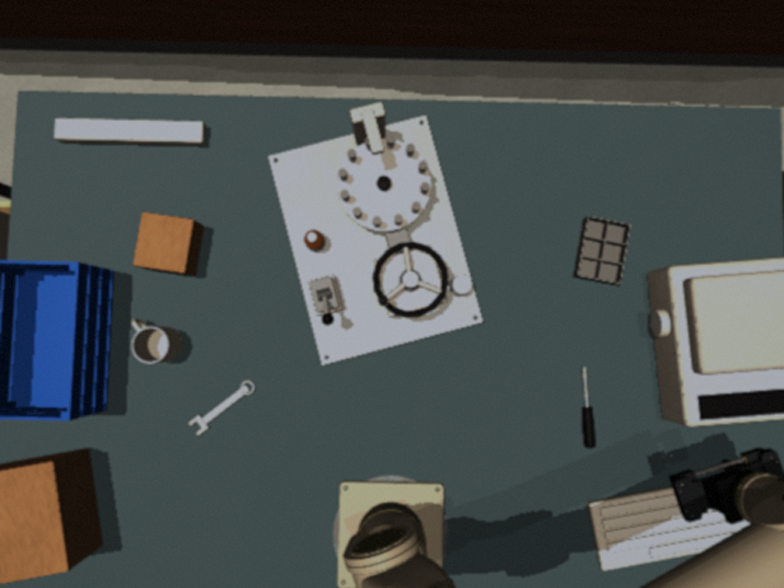

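View pics/side0.png

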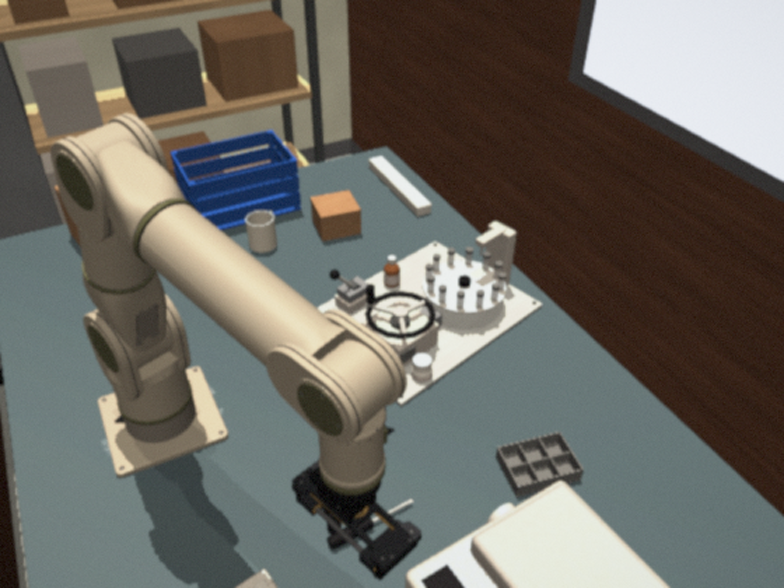

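The top view shows the wheel hub at about (410,280), the carousel hub at (384,183) and the brake ball at (328,319). The handle looks to be on the lower-left spoke, near (381,299). The side view agrees, with the pin at (370,292). I'll fit the pose and zoom in.

```bash
cat > h.py <<'E'
import numpy as np,cv2,pickle
from scipy.optimize import least_squares
def proj(c,P):
    P=np.atleast_2d(P);q=(c['camera_from_world']@np.c_[P,np.ones(len(P))].T).T
    return np.c_[c['cx']+c['fx']*q[:,0]/-q[:,2], c['cy']-c['fy']*q[:,1]/-q[:,2]]
def ray(c,uv,z):
    M=c['camera_from_world'];R=M[:3,:3];o=-R.T@M[:3,3]
    d=R.T@np.array([(uv[0]-c['cx'])/c['fx'],-(uv[1]-c['cy'])/c['fy'],-1]);return (o+d*(z-o[2])/d[2])[:2]
def S(p,L):
    x,y,a=p;L=np.atleast_2d(L);return np.c_[x+np.cos(a)*L[:,0]-np.sin(a)*L[:,1],y+np.sin(a)*L[:,0]+np.cos(a)*L[:,1],L[:,2]]
E
python3 - <<'E'
from h import *
d=pickle.load(open('d.pkl','rb'));t=d['top'];s=d['side'];k=1/1.4
L=[[.370,.240,.012],[.370,-.140,.012],[-.130,-.140,.012],[-.130,.240,.012],[0,0,.114]]
px=np.array([[269,157],[427,117],[482,321],[322,364],[410,280]])*k
f=least_squares(lambda p:(proj(t,S(p,L))-px).ravel(),[.5,0,.2]);p=f.x;print(p,f.fun.round(1))
np.save('p.npy',p)
print('side hub',proj(s,S(p,[0,0,.114]))*1.4)
for uv in[(381,299),(382,301)]:
    w=ray(t,np.array(uv)*k,.165);e=w-p[:2];a=np.arctan2(e[1],e[0])-p[2];print(w,np.hypot(*e),'wheel',(np.pi-a))
print('ball',ray(t,np.array([328,319])*k,.133),S(p,[-.038,.19,.133]))
for n,c,(u,v,w,h) in(('t',t,(200,150,160,115)),('s',s,(210,160,160,115))):
    im=cv2.resize(c['pixels'][v:v+h,u:u+w,::-1],None,fx=5,fy=5,interpolation=cv2.INTER_CUBIC)
    for ang in np.arange(0,6.28,np.pi/6):
        q=(proj(c,S(p,[-.075*np.cos(ang),.075*np.sin(ang),.165]))[0]-[u,v])*5
        cv2.putText(im,f"{ang:.1f}",tuple(q.astype(int)),0,.4,(0,0,255));cv2.circle(im,tuple(q.astype(int)),2,(0,255,0),-1)
    cv2.imwrite(f'pics/{n}1.png',im); d[n]=im
cv2.imwrite('pics/c1.png',cv2.resize(np.vstack([d['t'],d['s']]),None,fx=.52,fy=.52,interpolation=cv2.INTER_AREA))
E
```

```text
[ 0.56419969 -0.03250214  0.2786132 ] [-0.6 -1.  -0.3 -1.4  0.9  1.4 -0.5  1.1  0.5 -0.3]
side hub [[400.61030908 311.02985816]]
[0.51874712 0.02886569] 0.07636718406735529 wheel 1.21191419344856
[0.51470152 0.02672831] 0.07719013196033667 wheel 1.1532832632494134
ball [0.47624051 0.13896069] [[0.47541077 0.13972017 0.133     ]]
```

View pics/t1.png

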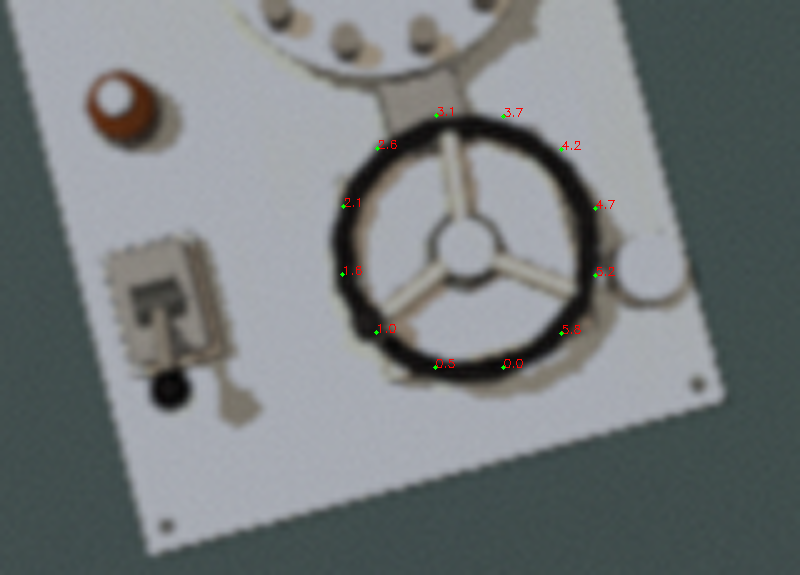

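View pics/s1.png

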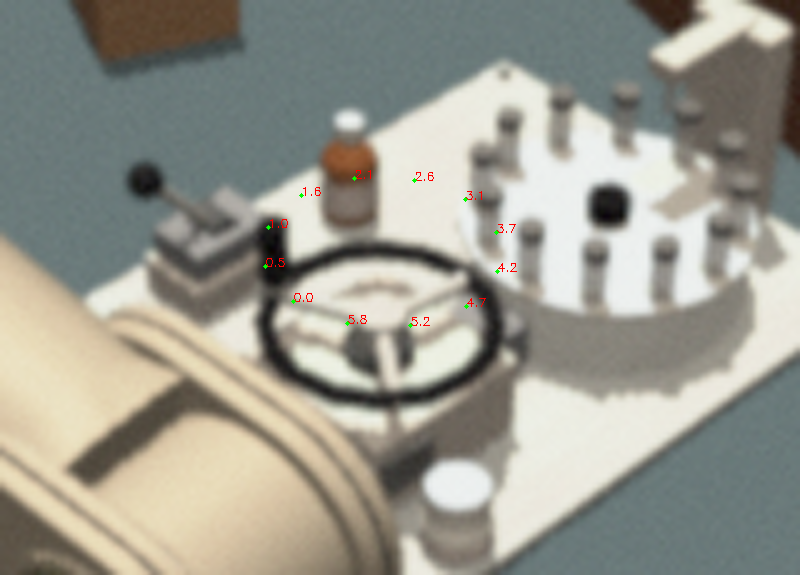

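The pose fit is good, with residuals around 1 px. The handle starts at wheel ≈ 1.1 (top crop (371,327), side crop (271,218)). I'll move towards a point behind the handle with the fingers closed.

```bash
python3 -m jog '[[2.3,-2.3,0,0.038,1],[2.3,-2.3,0,0,1],[2.3,-2.3,0,0,1],[2.3,-2.3,0,0,1],[2.3,-2.3,0,0,1],[2.3,-2.3,0,0,1],[2.3,-2.3,0,0,1],[2.3,-2.3,0,0,1],[2.3,-2.3,0,0,1],[2.3,-2.3,0,0,1]]' 10
cat > w.py <<'E'
from bench import r
from h import *
p=np.load('p.npy');s=r.read_state();e=np.array(s['ee_pos'])
q=s['eef_rot'];yaw=2*np.arctan2(q[1],q[0]);c,n=np.cos(p[2]),np.sin(p[2])
d=e[:2]-p[:2];l=np.array([c*d[0]+n*d[1],-n*d[0]+c*d[1]])*1e3
print('t',round(s['time'],2),'samp mm',l.round(1),'z',round(e[2]*1e3,1),'tip z',round(e[2]*1e3-22,1),'r',np.hypot(*l).round(1),'th',np.round(np.arctan2(l[1],-l[0]),3),'dyaw',round(yaw-p[2],4),'F',np.round(s['ft_force'],1),'w',round(s['width'],4))
E
python3 w.py
```

```text
time: 1.1
ee_pos: [0.3527, -0.3002, 0.2395]
eef_rot: [0.991, 0.134, -0.003, -0.003]
ft_force: [0.9, -0.2, -0.1]
width: 0.0148
t 1.1 samp mm [-277.  -199.2] z 239.5 tip z 217.5 r 341.2 th -0.623 dyaw -0.0097 F [ 0.9 -0.2 -0.1] w 0.0148
```

```bash
python3 -m jog '[[2.2,-2.4,0,0,1],[2.2,-2.4,0,0,1],[2.2,-2.4,0,0,1],[2.2,-2.4,0,-0.01,1],[2.2,-2.4,0,0,1],[2.2,-2.4,0,0,1],[2.2,-2.4,0,0,1],[2.2,-2.4,0,0,1],[2.0,-2.4,0,0,1],[1,-1.4,0,0,1]]' >/dev/null;  python3 w.py
```

```text
t 2.1 samp mm [-63.4  43.5] z 238.2 tip z 216.2 r 76.9 th 0.601 dyaw 0.0027 F [-0.7 -0.8 -0.1] w 0.0006
```

```bash
python3 -m jog '[[0,0.3,1,0,1],[0,0.2,1.2,0,1],[0,0,1.2,0,1],[0,0,1.2,0,1],[0,0,1.2,0,1],[0,0,1.2,0,1],[0,0,1.0,0,1],[0,0,0.8,0,1],[0,0,0.4,0,1],[0,0,0,0,1]]' >/dev/null;  python3 w.py
python3 - <<'E'
from bench import r
import cv2,numpy as np
a=r.camera('top');b=r.camera('side')
A=cv2.resize(a['pixels'][150:265,200:360,::-1],(400,288),interpolation=cv2.INTER_CUBIC)
B=cv2.resize(b['pixels'][150:265,200:360,::-1],(400,288),interpolation=cv2.INTER_CUBIC)
cv2.imwrite('pics/m1.png',cv2.resize(np.hstack([A,B]),(800,288)))
E
```

```text
t 3.1 samp mm [-66.7  38.1] z 136.0 tip z 114.0 r 76.9 th 0.519 dyaw 0.0015 F [-0.3  0.3  0.5] w 0.0005
```

View pics/m1.png

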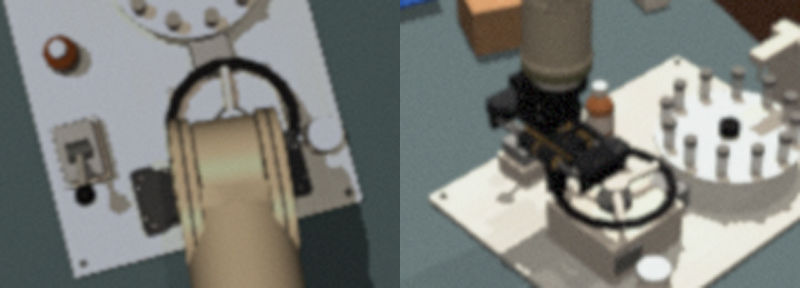

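```bash
cat >> w.py <<'E'
import sys
if len(sys.argv)>1:
    th0=np.arctan2(l[1],-l[0]);T=th0+np.linspace(0,float(sys.argv[1]),11)
    R=np.linspace(np.hypot(*l),75,11);P=np.c_[-R*np.cos(T),R*np.sin(T)];D=np.diff(P,axis=0)/10
    print('rows',[[round(a,2),round(-b,2)] for a,b in D],'dz total cm',round((e[2]*1e3-146)/10,2))
E
python3 -m jog '[[0,0,-0.3,0,1],[0,0,-0.3,0,1],[0,0,-0.3,0,1],[0,0,-0.1,0,1],[0.05,0,-0.05,0,1],[0.1,-0.2,-0.05,0,1],[0.1,-0.2,-0.03,0,1],[0.1,-0.2,-0.03,0,1],[0.1,-0.2,-0.03,0,1],[0.1,-0.2,-0.03,0,1]]' >/dev/null;  python3 w.py 0.4
```

```text
t 4.2 samp mm [-59.2  48.5] z 151.8 tip z 129.8 r 76.5 th 0.686 dyaw 0.0015 F [0.  0.4 0.3] w 0.0003
rows [[np.float64(0.21), np.float64(-0.22)], [np.float64(0.22), np.float64(-0.21)], [np.float64(0.23), np.float64(-0.2)], [np.float64(0.23), np.float64(-0.19)], [np.float64(0.24), np.float64(-0.18)], [np.float64(0.25), np.float64(-0.17)], [np.float64(0.25), np.float64(-0.16)], [np.float64(0.26), np.float64(-0.15)], [np.float64(0.27), np.float64(-0.14)], [np.float64(0.27), np.float64(-0.13)]] dz total cm 0.58
```

```bash
python3 -m jog '[[0.21,-0.22,0.1,0,1],[0.22,-0.21,0.1,0,1],[0.23,-0.2,0.1,0,1],[0.23,-0.19,0.05,0,1],[0.24,-0.18,0,0,1],[0.25,-0.17,0,0,1],[0.25,-0.16,0,0,1],[0.26,-0.15,0,0,1],[0.27,-0.14,0,0,1],[0.27,-0.13,0,0,1]]' >/dev/null;  python3 w.py 0.5 | sed 's/np.float64//g'
```

```text
t 5.2 samp mm [-33.9  67.1] z 147.3 tip z 125.3 r 75.1 th 1.103 dyaw 0.0009 F [-1.1 -1.3 -0.7] w 0.0003
rows [[(0.34), (-0.16)], [(0.35), (-0.14)], [(0.35), (-0.12)], [(0.36), (-0.11)], [(0.36), (-0.09)], [(0.37), (-0.07)], [(0.37), (-0.05)], [(0.37), (-0.03)], [(0.37), (-0.01)], [(0.37), (0.0)]] dz total cm 0.13
```

```bash
python3 -m jog '[[0.34,-0.16,0,0,1],[0.35,-0.14,0,0,1],[0.35,-0.12,0,0,1],[0.36,-0.11,0,0,1],[0.36,-0.09,0,0,1],[0.37,-0.07,0,0,1],[0.37,-0.05,0,0,1],[0.37,-0.03,0,0,1],[0.37,-0.01,0,0,1],[0.37,0,0,0,1]]' >/dev/null;  python3 w.py 0.5 | sed 's/np.float64//g'
python3 - <<'E'
from bench import r
import cv2,numpy as np
o=[cv2.resize(r.camera(n)['pixels'][:,:,::-1],(400,300),interpolation=cv2.INTER_AREA) for n in('side','wrist')]
cv2.imwrite('pics/m2.png',np.hstack(o))
E
```

```text
t 6.2 samp mm [ 5.  74.7] z 146.8 tip z 124.8 r 74.9 th 1.638 dyaw -0.0001 F [-2.4 -4.4  1.8] w 0.0008
rows [[(0.37), (0.03)], [(0.37), (0.05)], [(0.37), (0.07)], [(0.36), (0.09)], [(0.36), (0.11)], [(0.35), (0.12)], [(0.35), (0.14)], [(0.34), (0.16)], [(0.33), (0.18)], [(0.32), (0.19)]] dz total cm 0.08
```

View pics/m2.png

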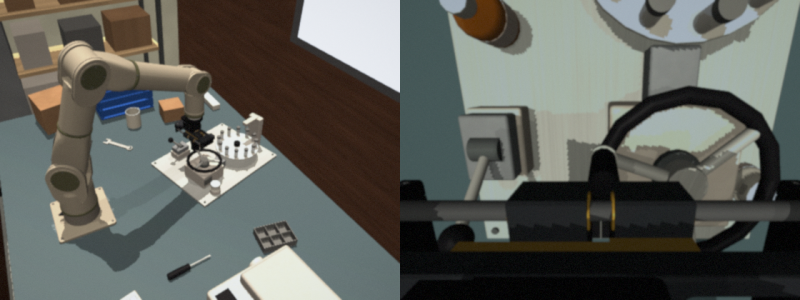

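The wrist view shows the pin just ahead of the closed fingers, near (603,150), so the push is working. Forces are only a few N.

```bash
python3 -m jog '[[0.37,0.03,0,0,1],[0.37,0.05,0,0,1],[0.37,0.07,0,0,1],[0.36,0.09,0,0,1],[0.36,0.11,0,0,1],[0.35,0.12,0,0,1],[0.35,0.14,0,0,1],[0.34,0.16,0,0,1],[0.33,0.18,0,0,1],[0.32,0.19,0,0,1]]' >/dev/null;  python3 w.py 0.5 | sed 's/np.float64//g'
```

```text
t 7.3 samp mm [41.  61.5] z 145.3 tip z 123.3 r 74.0 th 2.159 dyaw -0.0017 F [-3.7 -3.5  1.5] w 0.0005
rows [[(0.31), (0.2)], [(0.3), (0.22)], [(0.29), (0.23)], [(0.28), (0.25)], [(0.26), (0.26)], [(0.25), (0.28)], [(0.24), (0.29)], [(0.22), (0.3)], [(0.21), (0.31)], [(0.19), (0.32)]] dz total cm -0.07
```

```bash
python3 -m jog '[[0.32,0.2,-0.02,0,1],[0.31,0.22,-0.02,0,1],[0.3,0.23,-0.02,0,1],[0.28,0.25,-0.02,0,1],[0.27,0.26,-0.02,0,1],[0.26,0.28,0,0,1],[0.24,0.29,0,0,1],[0.22,0.3,0,0,1],[0.21,0.31,0,0,1],[0.19,0.32,0,0,1]]' >/dev/null;  python3 w.py 0.5 | sed 's/np.float64//g'
```

```text
t 8.3 samp mm [71.  36.4] z 145.9 tip z 123.9 r 79.8 th 2.668 dyaw 0.0018 F [-1.6  0.7  0.2] w 0.0004
rows [[(0.13), (0.38)], [(0.11), (0.38)], [(0.09), (0.39)], [(0.07), (0.39)], [(0.05), (0.39)], [(0.03), (0.39)], [(0.01), (0.39)], [(-0.01), (0.38)], [(-0.03), (0.38)], [(-0.05), (0.38)]] dz total cm -0.01
```

```bash
python3 -m jog '[[0.1,0.38,0,0,1],[0.09,0.38,0,0,1],[0.07,0.38,0,0,1],[0.06,0.38,0,0,1],[0.05,0.38,0,0,1],[0.03,0.38,0,0,1],[0.01,0.38,0,0,1],[-0.01,0.38,0,0,1],[-0.03,0.38,0,0,1],[-0.05,0.38,0,0,1]]' >/dev/null;  python3 w.py 0.5 | sed 's/np.float64//g'
```

```text
t 9.3 samp mm [74.3 -4.7] z 145.3 tip z 123.3 r 74.4 th -3.079 dyaw 0.0019 F [-2.9  2.9  0.6] w 0.0003
rows [[(-0.03), (0.37)], [(-0.05), (0.37)], [(-0.06), (0.37)], [(-0.08), (0.36)], [(-0.1), (0.36)], [(-0.12), (0.35)], [(-0.14), (0.35)], [(-0.15), (0.34)], [(-0.17), (0.33)], [(-0.19), (0.32)]] dz total cm -0.07
```

Run:
```python
from bench import r
import cv2
cv2.imwrite('pics/m3.png',cv2.resize(r.camera('wrist')['pixels'][:,:,::-1],(480,360),interpolation=cv2.INTER_AREA))
```

```text
(no output)
```

View pics/m3.png

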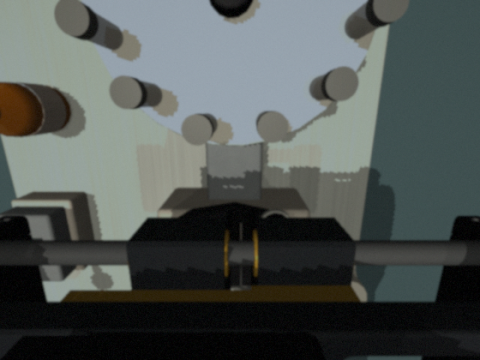

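The pin's top edge shows at about (275,215), just to the right of the fingers, and the force opposes the motion, so contact holds. I'll carry on.

```bash
python3 -m jog '[[-0.02,0.37,-0.02,0,1],[-0.04,0.37,-0.02,0,1],[-0.06,0.37,-0.02,0,1],[-0.08,0.36,0,0,1],[-0.1,0.36,0,0,1],[-0.12,0.35,0,0,1],[-0.14,0.35,0,0,1],[-0.15,0.34,0,0,1],[-0.17,0.33,0,0,1],[-0.19,0.32,0,0,1]]' >/dev/null;  python3 w.py 0.5 | sed 's/np.float64//g'
```

```text
t 10.35 samp mm [ 63.7 -43.6] z 146.1 tip z 124.1 r 77.2 th -2.541 dyaw 0.0017 F [0.8 1.2 0.2] w 0.0002
rows [[(-0.24), (0.3)], [(-0.26), (0.29)], [(-0.27), (0.27)], [(-0.28), (0.26)], [(-0.3), (0.24)], [(-0.31), (0.23)], [(-0.32), (0.21)], [(-0.33), (0.19)], [(-0.33), (0.18)], [(-0.34), (0.16)]] dz total cm 0.01
```

```bash
python3 -m jog '[[-0.24,0.3,0,0,1],[-0.26,0.29,0,0,1],[-0.27,0.27,0,0,1],[-0.28,0.26,0,0,1],[-0.3,0.24,0,0,1],[-0.31,0.23,0,0,1],[-0.32,0.21,0,0,1],[-0.33,0.19,0,0,1],[-0.33,0.18,0,0,1],[-0.34,0.16,0,0,1]]' >/dev/null;  python3 w.py 0.5 | sed 's/np.float64//g'
```

```text
t 11.35 samp mm [ 31.7 -70.2] z 146.6 tip z 124.6 r 77.0 th -1.996 dyaw 0.0008 F [1.6 1.1 0.2] w 0.0007
rows [[(-0.36), (0.13)], [(-0.37), (0.11)], [(-0.37), (0.09)], [(-0.37), (0.07)], [(-0.38), (0.06)], [(-0.38), (0.04)], [(-0.38), (0.02)], [(-0.38), (-0.0)], [(-0.38), (-0.02)], [(-0.37), (-0.04)]] dz total cm 0.06
```

```bash
python3 -m jog '[[-0.36,0.13,0,0,1],[-0.37,0.11,0,0,1],[-0.37,0.09,0,0,1],[-0.37,0.07,0,0,1],[-0.38,0.06,0,0,1],[-0.38,0.03,0,0,1],[-0.38,0.01,0,0,1],[-0.38,-0.01,0,0,1],[-0.38,-0.03,0,0,1],[-0.37,-0.05,0,0,1]]' >/dev/null;  python3 w.py 0.5 | sed 's/np.float64//g'
```

```text
t 12.35 samp mm [ -8.4 -73.4] z 147.1 tip z 125.1 r 73.9 th -1.456 dyaw 0.002 F [ 2.7  2.  -0.4] w 0.0003
rows [[(-0.37), (-0.04)], [(-0.37), (-0.06)], [(-0.36), (-0.08)], [(-0.36), (-0.1)], [(-0.35), (-0.11)], [(-0.35), (-0.13)], [(-0.34), (-0.15)], [(-0.33), (-0.17)], [(-0.33), (-0.18)], [(-0.32), (-0.2)]] dz total cm 0.11
```

```bash
python3 -m jog '[[-0.37,-0.03,0.02,0,1],[-0.37,-0.05,0.02,0,1],[-0.36,-0.07,0.02,0,1],[-0.36,-0.09,0,0,1],[-0.35,-0.1,0,0,1],[-0.35,-0.12,0,0,1],[-0.34,-0.14,0,0,1],[-0.33,-0.16,0,0,1],[-0.33,-0.18,0,0,1],[-0.32,-0.2,0,0,1]]' >/dev/null;  python3 w.py 0.5 | sed 's/np.float64//g'
```

```text
t 13.35 samp mm [-47.  -63.4] z 147.3 tip z 125.3 r 78.9 th -0.933 dyaw -0.0001 F [ 1.1 -0.6  0.1] w 0.0006
rows [[(-0.29), (-0.27)], [(-0.27), (-0.29)], [(-0.25), (-0.3)], [(-0.24), (-0.31)], [(-0.22), (-0.32)], [(-0.2), (-0.33)], [(-0.19), (-0.34)], [(-0.17), (-0.34)], [(-0.15), (-0.35)], [(-0.13), (-0.35)]] dz total cm 0.13
```

```bash
python3 -m jog '[[-0.28,-0.26,0.02,0,1],[-0.27,-0.28,0.02,0,1],[-0.25,-0.3,0.02,0,1],[-0.24,-0.31,0.02,0,1],[-0.21,-0.32,0,0,1],[-0.19,-0.33,0,0,1],[-0.17,-0.34,0,0,1],[-0.15,-0.34,0,0,1],[-0.13,-0.35,0,0,1],[-0.11,-0.35,0,0,1]]' >/dev/null;  python3 w.py 0.5 | sed 's/np.float64//g'
```

```text
t 14.35 samp mm [-69.5 -29.4] z 146.8 tip z 124.8 r 75.5 th -0.4 dyaw -0.0008 F [ 1.3 -1.2 -0.4] w 0.0004
rows [[(-0.13), (-0.35)], [(-0.12), (-0.36)], [(-0.1), (-0.36)], [(-0.08), (-0.37)], [(-0.06), (-0.37)], [(-0.04), (-0.37)], [(-0.02), (-0.38)], [(-0.0), (-0.38)], [(0.01), (-0.38)], [(0.03), (-0.37)]] dz total cm 0.08
```

```bash
python3 -m jog '[[-0.13,-0.35,0,0,1],[-0.11,-0.36,0,0,1],[-0.09,-0.36,0,0,1],[-0.07,-0.37,0,0,1],[-0.05,-0.37,0,0,1],[-0.03,-0.37,0,0,1],[-0.01,-0.38,0,0,1],[0.01,-0.38,0,0,1],[0.03,-0.38,0,0,1],[0.05,-0.37,0,0,1]]' >/dev/null;  python3 w.py 0.5 | sed 's/np.float64//g'
```

```text
t 15.35 samp mm [-73.6  10.4] z 147.4 tip z 125.4 r 74.3 th 0.14 dyaw -0.0012 F [ 1.3 -2.6  1.2] w 0.0004
rows [[(0.05), (-0.37)], [(0.07), (-0.36)], [(0.09), (-0.36)], [(0.11), (-0.36)], [(0.13), (-0.35)], [(0.14), (-0.34)], [(0.16), (-0.34)], [(0.18), (-0.33)], [(0.19), (-0.32)], [(0.21), (-0.31)]] dz total cm 0.14
```

```bash
python3 -m jog '[[0.05,-0.35,0,0,1],[0.07,-0.35,0,0,1],[0.09,-0.35,0,0,1],[0.11,-0.35,0,0,1],[0.13,-0.35,0,0,1],[0.14,-0.32,0,0,1],[0.15,-0.28,0,0,1],[0.12,-0.22,0,0,1],[0.1,-0.15,0,0,1],[0,0,0,0,1]]' >/dev/null;  python3 w.py
python3 -m jog '[[-0.5,1,0,0,1],[-1,2,-1,0,1],[-1,2,-2,0,1],[0,3,-2,0,1],[0,3.5,-2,0,1],[0,3.5,-1,0,1],[0,3.5,0,0,1],[0,3.5,0,0,1],[0,3,0,0,1],[0,1,0,0,1]]'>/dev/null
python3 w.py;python3 - <<'E'
from bench import r
from h import *
a=r.camera('top');b=r.camera('side');p=np.load('p.npy');d=pickle.load(open('d.pkl','rb'))
C=[]
for c in (d['top'],a,d['side'],b):
    u=proj(c,S(p,[-.034,.067,.165]))[0].astype(int);x,y=u-[32,24]
    C.append(cv2.resize(c['pixels'][y:y+48,x:x+64,::-1],(400,300),interpolation=cv2.INTER_CUBIC))
cv2.imwrite('pics/m4.png',np.vstack([np.hstack(C[:2]),np.hstack(C[2:])]))
E
```

```text
t 16.35 samp mm [-63.8  40.4] z 147.1 tip z 125.1 r 75.5 th 0.564 dyaw -0.0008 F [-0.  -1.2  0.7] w 0.0006
t 17.35 samp mm [ -94.5 -231.7] z 226.9 tip z 204.9 r 250.2 th -1.184 dyaw 0.0028 F [-0.4 -0.3 -0.3] w 0.0007
```

View pics/m4.png

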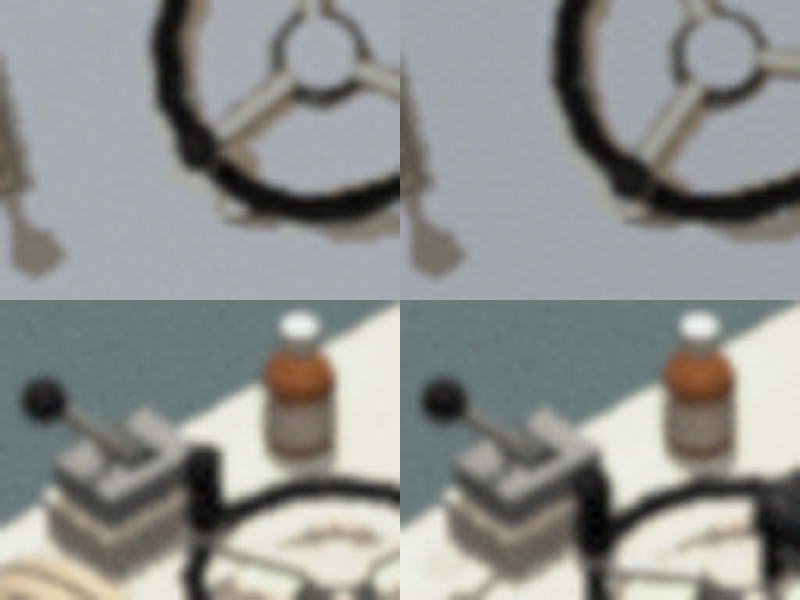

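The handle is at (200,152) in the original top crop and (230,178) in the current one, so it is still short of its start, as intended. Next I'll measure the remaining angle.

```bash
cat > ang.py <<'E'
from bench import r
from h import *
p=np.load('p.npy');d=pickle.load(open('d.pkl','rb'))
def polar(c,z,r0,r1):
    th=np.arange(-.4,2.2,.005);R=np.arange(r0,r1,.0005);g=c['pixels'].astype(np.float32).mean(2)
    T,RR=np.meshgrid(th,R);uv=proj(c,S(p,np.c_[-(RR*np.cos(T)).ravel(),(RR*np.sin(T)).ravel(),np.full(T.size,z)])).astype(np.float32)
    return th,cv2.remap(g,uv[:,0].reshape(T.shape),uv[:,1].reshape(T.shape),cv2.INTER_CUBIC)
def peak(A,B):
    # shift of B relative to template A window th .7-1.5
    t=A[:,200:400];m=cv2.matchTemplate(B,t,cv2.TM_CCOEFF_NORMED)[0];i=m.argmax();return round((i-200)*.005,3),round(float(m.max()),3)
now={n:r.camera(n) for n in('top','side')}
for n in('top','side'):
    for z,r0,r1 in((.105,.03,.06),(.165,.055,.095),(.14,.06,.085)):
        th,A=polar(d[n],z,r0,r1);_,B=polar(now[n],z,r0,r1);print(n,z,peak(A,B))
for n,c in(('start',d['top']),('now',now['top'])):
    th,A=polar(c,.165,.082,.086);k=A.mean(0);m=np.clip(120-k,0,None)
    print(n,'dark centroid',(th*m).sum()/m.sum())
E
python3 ang.py
python3 - <<'E'
from h import *
d=pickle.load(open('d.pkl','rb'));c=d['top'];p=np.load('p.npy')
u=proj(c,S(p,[-.034,.067,.165]))[0].astype(int)-[32,24]
for q in((200,152),(230,178)):
    e=ray(c,u+(np.array(q)+.5)/6.25-.5,.165)-p[:2];print(np.hypot(*e),np.pi-np.arctan2(e[1],e[0])+p[2])
E
```

```text
top 0.105 (np.float64(-0.27), 0.962)
top 0.165 (np.float64(-0.255), 0.949)
top 0.14 (np.float64(0.55), 0.939)
side 0.105 (np.float64(-0.275), 0.871)
side 0.165 (np.float64(-0.15), 0.847)
side 0.14 (np.float64(-0.14), 0.935)
start dark centroid 0.7551125685166906
now dark centroid 0.5953273146320878
0.07540357971125256 1.139138574507276
0.07454403820249338 0.8964007705629946
```

```bash
python3 -m jog '[[0.2,-3,0,0,1],[0.2,-3.5,0,0,1],[0.2,-3.5,0,0,1],[0.2,-3.5,0,0,1],[0.2,-3.5,0,0,1],[0.2,-3.5,0,0,1],[0.2,-3,0,0,1],[0.2,-1.5,0,0,1],[0.2,-0.5,0,0,1],[0,0,0,0,1]]'>/dev/null
python3 w.py
python3 -m jog '[[0,0,0.7,0,1],[0,0,1,0,1],[0,0,1,0,1],[0,0,1,0,1],[0,0,1,0,1],[0,0,1,0,1],[0,0,1,0,1],[0,0,0.5,0,1],[0,0,0.2,0,1],[0,0,0,0,1]]'>/dev/null
python3 w.py
```

```text
t 18.55 samp mm [-78.2  52.9] z 230.8 tip z 208.8 r 94.4 th 0.594 dyaw 0.0284 F [-0.1 -0.4 -0.7] w 0.0007
t 19.55 samp mm [-81.1  48.8] z 147.8 tip z 125.8 r 94.6 th 0.542 dyaw 0.0217 F [ 0.5 -0.1  0.2] w 0.0006
```

```bash
python3 -m jog '[[0,0.5,0,0.02,1],[0,0.5,0,0,1],[0,0.4,0,0,1],[0.1,0.3,0,0,1],[0.2,0.1,0,0,1],[0.3,0,0,0,1],[0.3,0,0,0,1],[0.1,0,0,0,1],[0,0,0,0,1],[0,0,0,0,1]]'>/dev/null
python3 w.py 0.3|sed 's/np.float64//g'
```

```text
t 20.55 samp mm [-68.9  28.8] z 148.9 tip z 126.9 r 74.6 th 0.397 dyaw -0.0003 F [0.1 0.  0.3] w 0.0003
rows [[(0.09), (-0.21)], [(0.09), (-0.2)], [(0.1), (-0.2)], [(0.1), (-0.2)], [(0.11), (-0.2)], [(0.12), (-0.19)], [(0.12), (-0.19)], [(0.13), (-0.18)], [(0.13), (-0.18)], [(0.14), (-0.18)]] dz total cm 0.29
```

```bash
python3 -m jog '[[0.09,-0.21,0.03,0,1],[0.09,-0.2,0.03,0,1],[0.1,-0.2,0.03,0,1],[0.1,-0.2,0.03,0,1],[0.11,-0.2,0,0,1],[0.12,-0.19,0,0,1],[0.12,-0.19,0,0,1],[0.13,-0.18,0,0,1],[0.07,-0.1,0,0,1],[0,0,0,0,1]]'>/dev/null
python3 w.py 0.15|sed 's/np.float64//g'
```

```text
t 21.55 samp mm [-59.2  46.2] z 147.6 tip z 125.6 r 75.1 th 0.662 dyaw -0.001 F [-0.7 -1.7 -0.5] w 0.0006
rows [[(0.07), (-0.09)], [(0.07), (-0.09)], [(0.07), (-0.09)], [(0.07), (-0.08)], [(0.08), (-0.08)], [(0.08), (-0.08)], [(0.08), (-0.08)], [(0.08), (-0.08)], [(0.08), (-0.08)], [(0.08), (-0.08)]] dz total cm 0.16
```

```bash
python3 -m jog '[[0.07,-0.09,0,0,1],[0.07,-0.09,0,0,1],[0.07,-0.09,0,0,1],[0.07,-0.08,0,0,1],[0.08,-0.08,0,0,1],[0.08,-0.08,0,0,1],[0.07,-0.07,0,0,1],[0.03,-0.03,0,0,1],[0,0,0,0,1],[0,0,0,0,1]]'>/dev/null
python3 w.py
python3 -m jog '[[-0.5,1,0,0,1],[-1,2,-1,0,1],[-1,2,-2,0,1],[0,3,-2,0,1],[0,3.5,-2,0,1],[0,3.5,-1,0,1],[0,3.5,0,0,1],[0,3.5,0,0,1],[0,3,0,0,1],[0,1,0,0,1]]'>/dev/null
python3 w.py;python3 ang.py
```

```text
t 22.55 samp mm [-53.7  52.8] z 147.4 tip z 125.4 r 75.3 th 0.777 dyaw -0.0011 F [-0.8 -1.5 -0.5] w 0.0008
t 23.55 samp mm [ -81.6 -220.4] z 230.1 tip z 208.1 r 235.0 th -1.216 dyaw 0.0026 F [0.1 0.  0. ] w 0.0004
top 0.105 (np.float64(-0.065), 0.982)
top 0.165 (np.float64(-0.04), 0.989)
top 0.14 (np.float64(-0.045), 0.982)
side 0.105 (np.float64(-0.07), 0.968)
side 0.165 (np.float64(-0.045), 0.97)
side 0.14 (np.float64(-0.06), 0.985)
start dark centroid 0.7551125685166906
now dark centroid 0.6353445656609896
```

```bash
python3 -m jog '[[0.1,-3,0,0,1],[0.1,-3.5,0,0,1],[0.1,-3.5,0,0,1],[0.1,-3.5,0,0,1],[0.1,-3.5,0,0,1],[0.1,-3.3,0,0,1],[0.1,-2.2,0,0,1],[0.1,-0.8,0,0,1],[0,-0.2,0,0,1],[0,0,0,0,1]]'>/dev/null
python3 w.py
```

```text
t 24.65 samp mm [-76.1  39.1] z 231.0 tip z 209.0 r 85.6 th 0.475 dyaw 0.02 F [ 0.6 -1.1 -1.3] w 0.0005
```

```bash
python3 -m jog '[[0,0.2,0.7,0.02,1],[0,0.2,1,0,1],[0,0,1,0,1],[0,0,1,0,1],[0,0,1,0,1],[0,0,1,0,1],[0,0,1,0,1],[0,0,0.5,0,1],[0,0,0.2,0,1],[0,0,0,0,1]]'>/dev/null
python3 w.py .3|sed 's/np.float64//g'
```

```text
t 25.65 samp mm [-78.9  31.7] z 148.0 tip z 126.0 r 85.0 th 0.382 dyaw -0.0076 F [ 0.1 -0.4  0.3] w 0.0003
rows [[(0.19), (-0.2)], [(0.19), (-0.19)], [(0.2), (-0.18)], [(0.2), (-0.17)], [(0.21), (-0.16)], [(0.21), (-0.15)], [(0.21), (-0.14)], [(0.21), (-0.13)], [(0.22), (-0.13)], [(0.22), (-0.12)]] dz total cm 0.2
```

```bash
python3 -m jog '[[0.19,-0.2,0.02,-0.007,1],[0.19,-0.19,0.02,0,1],[0.2,-0.18,0.02,0,1],[0.2,-0.17,0,0,1],[0.21,-0.16,0,0,1],[0.21,-0.15,0,0,1],[0.21,-0.14,0,0,1],[0.21,-0.13,0,0,1],[0.1,-0.08,0,0,1],[0,0,0,0,1]]'>/dev/null
python3 w.py .14|sed 's/np.float64//g'
```

```text
t 26.65 samp mm [-58.9  47. ] z 148.7 tip z 126.7 r 75.3 th 0.674 dyaw 0.0006 F [ 0.3 -0.2  0.3] w 0.0006
rows [[(0.07), (-0.08)], [(0.07), (-0.08)], [(0.07), (-0.08)], [(0.07), (-0.08)], [(0.07), (-0.08)], [(0.07), (-0.07)], [(0.08), (-0.07)], [(0.08), (-0.07)], [(0.08), (-0.07)], [(0.08), (-0.07)]] dz total cm 0.27
```

```bash
python3 -m jog '[[0.1,-0.1,0.02,0,1],[0.1,-0.1,0.02,0,1],[0.1,-0.1,0.02,0,1],[0.1,-0.1,0,0,1],[0.1,-0.1,0,0,1],[0.1,-0.1,0,0,1],[0.1,-0.1,0,0,1],[0.08,-0.08,0,0,1],[0.04,-0.04,0,0,1],[0,0,0,0,1]]'>/dev/null
python3 w.py
```

```text
t 27.65 samp mm [-50.7  54.8] z 147.8 tip z 125.8 r 74.7 th 0.824 dyaw -0.0007 F [-0.5 -0.5  1.1] w 0.0005
```

```bash
python3 -m jog '[[0.03,-0.03,0,0,1],[0.03,-0.03,0,0,1],[0,0,0,0,1],[0,0,0,0,1],[-0.5,1,0,0,1],[-1,2,-1,0,1],[-1,2,-2,0,1],[0,3,-2,0,1],[0,3.5,-2,0,1],[0,3.5,-1,0,1]]'>/dev/null
python3 -m jog '[[0,3.5,0,0,1],[0,3.5,0,0,1],[0,2,0,0,1],[0,1,0,0,1],[0,0,0,0,1],[0,0,0,0,1],[0,0,0,0,1],[0,0,0,0,1],[0,0,0,0,1],[0,0,0,0,1]]'>/dev/null
python3 w.py;python3 ang.py
```

```text
t 29.65 samp mm [ -77.4 -204.5] z 230.9 tip z 208.9 r 218.6 th -1.209 dyaw 0.0062 F [-0.1 -0.  -0.5] w 0.0005
top 0.105 (np.float64(-0.005), 0.994)
top 0.165 (np.float64(-0.005), 0.999)
top 0.14 (np.float64(-0.005), 0.998)
side 0.105 (np.float64(-0.01), 0.988)
side 0.165 (np.float64(-0.005), 0.998)
side 0.14 (np.float64(-0.01), 0.996)
start dark centroid 0.7551125685166906
now dark centroid 0.6880785732966822
```

The wheel is within 0.01 rad of its starting angle after one turn. On to the brake lever.

```bash
python3 -m jog '[[-0.2,-3,0,0,1],[-0.2,-4,0,0,1],[-0.2,-4,0,0,1],[-0.2,-4,0,0,1],[-0.2,-4,0,0,1],[-0.2,-4,0,0,1],[0,-4,0,0,1],[0,-4,0,0,1],[0,-3.5,0,0,1],[0,-2,0,0,1]]'>/dev/null
python3 w.py
```

```text
t 30.75 samp mm [-92.6 170.9] z 232.2 tip z 210.2 r 194.4 th 1.074 dyaw -0.0 F [ 0.7 -0.7 -0.2] w 0.0004
```

```bash
python3 -m jog '[[0,-0.9,0.5,0,1],[0,-0.7,1,0,1],[0,0,1,0,1],[0,0,1,0,1],[0,0,1,0,1],[0,0,1,0,1],[0,0,1,0,1],[0,0,0.7,0,1],[0,0,0.2,0,1],[0,0,0,0,1]]'>/dev/null
python3 w.py
```

```text
t 31.75 samp mm [-94.3 185.6] z 150.1 tip z 128.1 r 208.2 th 1.101 dyaw -0.002 F [-0.3  0.1 -0.1] w 0.0006
```

```bash
python3 -m jog '[[0.3,-0.2,0,0,1],[0.3,-0.2,0,0,1],[0.3,0,0,0,1],[0.3,0,0,0,1],[0.3,0,0,0,1],[0.3,0,0,0,1],[0.3,0,0,0,1],[0.3,0,0,0,1],[0.3,0,0,0,1],[0.3,0,0,0,1]]'>/dev/null
python3 w.py
python3 -m jog '[[0.3,0,0,0,1],[0.3,0,0,0,1],[0.3,0,0,0,1],[0.3,0,0,0,1],[0.3,0,0,0,1],[0.3,0,0,0,1],[0.3,0,0,0,1],[0.3,0,0,0,1],[0.3,0,0,0,1],[0.3,0,0,0,1]]'>/dev/null
python3 w.py
```

```text
t 32.75 samp mm [-60.6 189.9] z 151.1 tip z 129.1 r 199.3 th 1.262 dyaw -0.0021 F [-0.9  0.1  0.3] w 0.0003
t 33.75 samp mm [-28.6 190.2] z 150.5 tip z 128.5 r 192.3 th 1.422 dyaw -0.0019 F [-1.3 -0.   1. ] w 0.0004
```

```bash
python3 -m jog '[[0.3,0,0,0,1],[0.3,0,0,0,1],[0.3,0,0,0,1],[0.3,0,0,0,1],[0.3,0,0,0,1],[0.3,0,0,0,1],[0.3,0,0,0,1],[0.3,0,0,0,1],[0.3,0,0,0,1],[0.3,0,0,0,1]]'>/dev/null
python3 w.py
python3 -m jog '[[0.3,0,0,0,1],[0.3,0,0,0,1],[0.3,0,0,0,1],[0.3,0,0,0,1],[0.3,0,0,0,1],[0.3,0,0,0,1],[0.3,0,0,0,1],[0.3,0,0,0,1],[0.3,0,0,0,1],[0.2,0,0,0,1]]'>/dev/null
python3 w.py
```

```text
t 34.75 samp mm [  4.5 189.9] z 150.0 tip z 128.0 r 190.0 th 1.594 dyaw -0.0022 F [-0.8  0.2  0.5] w 0.0005
t 35.75 samp mm [ 35.8 189.7] z 149.0 tip z 127.0 r 193.0 th 1.757 dyaw -0.0023 F [-0.4  0.2 -0.6] w 0.0001
```

```bash
python3 -m jog '[[0.2,0,0,0,1],[0.2,0,0,0,1],[0,0,0,0,1],[-0.5,0,0,0,1],[-1.5,0,0,0,1],[-2.5,0,0,0,1],[-3,0,-1,0,1],[-3,0,-3,0,1],[-2,0,-4,0,1],[0,0,-2,0,1]]'>/dev/null
python3 w.py
python3 -m jog '[[0,3,0,0,1],[0,4,0,0,1],[0,4,0,0,1],[0,4,0,0,1],[0,4,0,0,1],[0,4,0,0,1],[0,4,0,0,1],[0,4,0,0,1],[0,4,0,0,1],[0,2,0,0,1]]'>/dev/null
python3 -m jog '[[0,0,0,0,1],[0,0,0,0,1],[0,0,0,0,1],[0,0,0,0,1],[0,0,0,0,1],[0,0,0,0,1],[0,0,0,0,1],[0,0,0,0,1],[0,0,0,0,1],[0,0,0,0,1]]'>/dev/null
python3 w.py; python3 ang.py
python3 - <<'E'
from bench import r
import cv2,numpy as np
a=r.camera('top')['pixels'];b=r.camera('side')['pixels']
cv2.imwrite('pics/m5.png',np.hstack([cv2.resize(x[...,::-1],(400,300),interpolation=cv2.INTER_CUBIC) for x in(a[70:280,180:460],b[120:270,200:400])]))
E
```

```text
t 36.75 samp mm [-90.5 190.3] z 249.8 tip z 227.8 r 210.7 th 1.127 dyaw -0.0031 F [0.8 0.7 0.7] w 0.0007
t 38.75 samp mm [ -91.8 -188. ] z 259.6 tip z 237.6 r 209.2 th -1.117 dyaw 0.0051 F [-0.8  0.   0.2] w 0.0004
top 0.105 (np.float64(-0.005), 0.994)
top 0.165 (np.float64(-0.005), 0.999)
top 0.14 (np.float64(-0.005), 0.998)
side 0.105 (np.float64(-0.01), 0.989)
side 0.165 (np.float64(0.0), 0.992)
side 0.14 (np.float64(-0.01), 0.996)
start dark centroid 0.7551125685166906
now dark centroid 0.6800229918429681
```

View pics/m5.png

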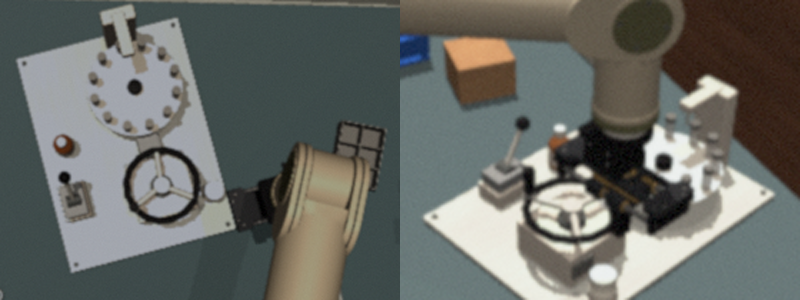

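The ball is now at (64,177) in the top crop, on the carousel side of its block, and the handle is back at its start. I'll work out the brake angle and hand in if it is at least 1.0.

Run:
```python
from bench import r
from h import *
p=np.load('p.npy');c=r.camera('top')
for b in(.9,1.0,1.1,1.2,1.3,1.4):
    a=b-.7;print(b,proj(c,S(p,[.02+.09*np.sin(a),.19,.064+.09*np.cos(a)])).round(1))
g=c['pixels'].astype(int).mean(2);y,x=np.mgrid[185:202,216:234];m=g[185:202,216:234]<45;print('ball',x[m].mean(),y[m].mean(),m.sum())
b=1.0 if not m.any() else None
d=pickle.load(open('d.pkl','rb'))['top']
D=np.abs(c['pixels'].astype(int)-d['pixels']).max(2)>60
n,_,st,ce=cv2.connectedComponentsWithStats(D.astype(np.uint8));print([(s[4],tuple(q.round())) for s,q in zip(st[1:],ce[1:]) if s[4]>12])
```

```text
0.9 [[226.9 202.6]]
1.0 [[226.3 199.7]]
1.1 [[225.7 197. ]]
1.2 [[225.1 194.5]]
1.3 [[224.7 192.1]]
1.4 [[224.3 190. ]]
ball 224.7948717948718 194.05128205128204 39
[(np.int32(223), (np.float64(386.0), np.float64(204.0))), (np.int32(126), (np.float64(380.0), np.float64(193.0))), (np.int32(7601), (np.float64(394.0), np.float64(280.0))), (np.int32(69), (np.float64(225.0), np.float64(194.0))), (np.int32(243), (np.float64(365.0), np.float64(210.0))), (np.int32(14), (np.float64(233.0), np.float64(201.0))), (np.int32(55), (np.float64(234.0), np.float64(228.0))), (np.int32(30), (np.float64(247.0), np.float64(230.0))), (np.int32(3216), (np.float64(519.0), np.float64(360.0))), (np.int32(47), (np.float64(484.0), np.float64(340.0))), (np.int32(52), (np.float64(296.0), np.float64(358.0))), (np.int32(17), (np.float64(473.0), np.float64(358.0))), (np.int32(25), (np.float64(311.0), np.float64(363.0))), (np.int32(48), (np.float64(468.0), np.float64(368.0))), (np.int32(14), (np.float64(441.0), np.float64(374.0))), (np.int32(1705), (np.float64(371.0), np.float64(402.0))), (np.int32(68), (np.float64(275.0), np.float64(388.0))), (np.int32(52), (np.float64(250.0), np.float64(389.0))), (np.int32(1173), (np.float64(538.0), np.float64(407.0))), (np.int32(175), (np.float64(285.0), np.float64(397.0))), (np.int32(141), (np.float64(249.0), np.float64(405.0))), (np.int32(34), (np.float64(263.0), np.float64(413.0)))]
```

The brake is at about 1.22. The only changes in the image are the lever, its shadow, and the robot with its shadow.

```bash
python3 -c "
from bench import r
print(r.close_job(), r.read_state()['time'])"
```

```text
the job is handed in; nothing more can be done
the job is handed in; nothing more can be done
```

I pushed the hand wheel clockwise through one full turn with the closed fingertips, then pushed the brake lever over towards the carousel's end, and handed the job in. Both were pushes only. The forces I read between moves were a few N. The clock read 38.75 s at the last state reading, so the job was handed in at about 39 s, against the 67 s limit.

- **Wheel:** after the brake push, matching the top and side pictures against the first ones put the handle 0 to 0.01 rad short of its starting angle. I pushed it in stages and looked each time, so it never had to be pushed back. One cruder check, the dark-pixel centroid, still read about 0.07 lower than at the start. I gave it no weight, because it had tracked the handle poorly in the earlier checks too.
- **Brake:** the ball's position in the top view gives about 1.22, which is a lean of about 0.5 rad towards the carousel. That is past the 1.0 needed and short of the stop at 1.4.
- **Other things:** comparing the first and last top views showed changes only at the lever, its shadow, and the robot with its shadow. The robot was clear of everything at the end. The arm partly hid the vial tray in that last view, but it never went near the tray.

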